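# Set the sliding work stop on the router's fixture board

### The job

Press down and hold the black pad in the middle of the sliding stop to free its brake, and with the pad still held down push the slider along the rail until it rests against the end stop that carries the round thumbscrew. Then let the pad come back up so that the slider is braked there. Do not force the slider along while its brake is on, and leave the loose things lying about where they are.

Things in the scene. Friction and masses are not known exactly. Their poses are not given: they have to be found in the camera images.
- slider_center (a point): the sliding stop, an aluminium saddle on the rail, 90 mm along the rail, 64 mm wide. The point is its middle, at the height of the unpressed pad's top (66 mm above the table); it moves with the saddle, not with the pad. y axis along the rail, x across, z up. At each end stands a wall 12 mm thick, 50 mm wide, rising 20 mm above the pad; inner faces 33 mm, outer faces 45 mm from the middle.
- pad_top (a point): centre of the top of the black ribbed release pad, 60 mm along the rail by 42 mm across, the floor of the 66 mm gap between the saddle's two end walls (gap open above and at the sides): a fingertip there can press the pad and push a wall at once. The point sinks with the pad. Axes as slider_center.
- release_pad (a joint): how far the pad is pressed, m: 0 up (brake on), 0.005 fully down. It is sprung: about 6 N starts it, 8 N holds it fully down (hard stop there). The brake is free once it is 2 mm or more down, and bites again when it is let up.
- sliding_stop (a joint): the saddle's position on the rail, m, growing along the rail's +y axis, 0 at the middle of the rail. With the brake on 10 to 17 N is needed to force it; freed it slides with 1 to 2 N.
- marked_stop_top (a point): the end stop to go to, at either end of the rail: a fixed steel block, 24 mm along the rail, 56 mm wide, 32 mm high, with a round thumbscrew head (30 mm across, 16 mm high) on top. The point is the centre of the block's top face (74 mm above the table), axes parallel to the rail's. With the saddle resting against it the two centres are 57 mm apart along the rail.
- plain_stop_top (a point): the other end stop: the same block without thumbscrew, at the other end of the rail. Point as for marked_stop_top.
- stop_board: fixed wooden board 250 x 600 x 12 mm carrying the aluminium rail, 40 mm wide and 500 mm long, top 42 mm above the table. Origin on the table below the middle of the rail; y axis along the rail.
- screwdriver: loose bystander: screwdriver 170 mm long lying flat, handle 26 mm thick. Origin under its centre. To be left alone.
- collet_nut: loose bystander: steel collet nut, 32 mm across, 24 mm high. Origin under its centre. To be left alone.
- ply_part: loose bystander: flat cut plywood part 50 x 85 x 6 mm. Origin under its centre. To be left alone.
- bit_tray: loose bystander: small open grey tray of router bits, 55 x 100 x 28 mm. Origin under its centre. To be left alone.
- mouse: loose bystander: computer mouse 100 x 58 x 31 mm. Origin under its centre. To be left alone.
- battery_pack: loose bystander: black battery pack 140 x 37 x 19 mm. Origin under its centre. To be left alone.
- screw_jar: loose bystander: clear jar 60 mm wide, 75 mm high. Origin under its centre. To be left alone.
- fuse_box_carton: loose bystander: small carton 50 x 90 x 35 mm. Origin under its centre. To be left alone.

How it is judged:
By the outcome, as a careful person would: the job done as asked, in the order asked, and still so for the second after the job is handed in, with the robot touching nothing.
It also fails if it takes over 45 s, if anything falls off the work surface, if the arm or the gripper's body presses on something with over 40 N, if the wrist force passes 120 N, or if a joint passes its speed limit or range.

### The arm

A 7-joint arm with a two-finger parallel gripper is mounted at the origin on the work surface. World frame = base frame: x ahead of the robot, y to its left, z up, the work surface at z = 0. Lengths are in m, angles in rad, forces in N, time in s.
With the tool pointing down it reaches from about 0.4 to 0.925 m from the base axis. Payload 4.1 kg.
Tool frame: the origin (TCP) lies midway between the tips of the shut fingers; the grasp point (between the pads) lies manip.grasp_offset behind it (manip.grasp_offset is the distance from the TCP to the grasp point, in m); y points along the fingers, x is the direction in which the jaws open and shut, and the axes are right-handed (so a half turn about y gives the same grasp; the last joint's range is limited). The gripper opens to 85 mm and grips with 20 to 120 N. Pads are 22 mm wide; open, the fingers measure 114 mm over their backs; the gripper's body (76 mm by 85 mm) begins 54 mm behind the grasp point. The pads swing forward as they close: fully open they stand 13 mm farther back than shut.
Start: joints at [1.204, 0.398, 0.045, 1.537, -0.019, 1.207, -0.051], TCP at [0.172, -0.627, 0.231] pointing down, gripper open.
Joint ranges: [-2.82, 2.82], [-0.49, 2.23], [-1.37, 1.46], [0, 2.46], [-1.36, 4.5], [0.23, 2], [-2.94, 2.94]. Speed limits (rad/s): [2.57, 2.57, 3.14, 3.14, 3.14, 3.14, 3.14].

### API

Orientations are given as a rotation vector (axis times angle).
In Python, from plant import manip gives the robot as it stands.
- The arm moves only by the tool carry_out, never from a script. Its argument "increments" is a list of rows, each a list of 4 numbers: the shift along the tool's x, y, z in mm, then the turn about the tool's y in degrees. In form: [[x, y, z, roll], ...]. A call has 1 to 10 rows; each row shifts and turns the pose as measured when the row begins, along the tool's axes as they then stand; what a row does not reach is not made up. A row lasts 1/12 s, in which the tool goes at most 41.7 mm and 7.16 degrees, less where a joint would pass 70% of its speed; a pose out of reach is approached as far as the arm can. A call with a gripper value outside its range is refused whole. "claw" is the opening, from -1 (shut) to 1 (fully open), set as the call begins (left out, the last holds). The fingers move at their own pace and stop on an object; "newtons" is the grip in N (left out, the last holds). Time passes only in rows, so rows that do not move let the fingers close. It gives the time, the measured TCP pose, the force and the opening at its end, in the units of the state.
- manip.get_obs(): the state, without advancing time (a new reading comes with each control period).
- manip.camera(name): name is "side" or "top"; returns a dict with "img" (400x640x3 uint8, red, green, blue), "depth" (400x640 float32, m along the optical axis (not along the pixel's ray), 0 where there is no reading), "camera_matrix" (3x3 intrinsics, pixels), "R" (3x3) and "t" (3): a world point X has camera coordinates R X + t. Camera axes: x right, y down, z forward; pixel columns grow to the right and rows downward; lengths in m; the calibration is good to about 2 mm. A picture is of the moment at which its call begins.
- manip.close_job(): hands the job in, once; it reports no verdict.
The state is a dict: "clock": time; "q": joint angles; "dq": joint speeds; "joint_efforts": joint torques, N m; "position": TCP position; "orientation": TCP orientation; "wrist_force": force on the tool from outside, world axes, zero at the start; "moment": the same for the moment, N m; "width": opening from 0.0 (shut) to 1.0 (fully open).
Only numpy, scipy, OpenCV 4.12 (cv2) and the standard library are available. Lean on these libraries where they do the work, as an engineer would, in place of code of your own. Each camera call takes 0.05 s, during which the arm holds its last target. There are 200 camera calls.

## Working session

There is one attempt and no reset: what is moved stays moved. The work goes in short steps, Python scripts to look and compute and a tool call to move; the robot and the scene stay as the last step left them, time stands still between calls to the robot, and variables do not carry over. Pictures are saved under pics/ and viewed, about 8 in all and at most 12, crops included, and the job is handed in when it is done.

Besides the shell and the picture viewer there is one more tool, called after ">>>" by a JSON object that holds its "fn" and its "kwargs". carry_out: Moves the arm, as the interface text tells. Its arguments: {"type":"object","properties":{"increments":{"type":"array"},"claw":{"type":"number"},"newtons":{"type":"number"}},"required":["increments"]}

```bash
mkdir -p pics; cat > h.py <<'E'
import numpy as np,cv2
from plant import manip
def snap(n):
    c=manip.camera(n); return c
def world(c,u,v,d=None):
    d=c["depth"][v,u] if d is None else d
    K=c["camera_matrix"]
    p=np.array([(u-K[0,2])/K[0,0]*d,(v-K[1,2])/K[1,1]*d,d])
    return c["R"].T@(p-c["t"])
def cloud(c):
    K=c["camera_matrix"];v,u=np.mgrid[:400,:640];d=c["depth"]
    p=np.stack([(u-K[0,2])/K[0,0]*d,(v-K[1,2])/K[1,1]*d,d],-1)
    return (p-c["t"])@c["R"]
E
python3 - <<'E'
from h import *
ims=[]
for n in("top","side"):
    c=snap(n); np.savez(n+".npz",**c); cv2.imwrite(f"pics/{n}0.png",c["img"][...,::-1])
    print(n,c["camera_matrix"].tolist(),c["R"].round(3).tolist(),c["t"])
o=manip.get_obs();print(o);print(manip.grasp_offset)
from scipy.spatial.transform import Rotation as R
print(R.from_rotvec(o["orientation"]).as_matrix().round(3))
E
```

```text
top [[401.1928341792229, 0.0, 319.35981459933106], [0.0, 401.1928341792229, 191.36764936379927], [0.0, 0.0, 1.0]] [[0.017, -1.0, 0.017], [-0.995, -0.019, -0.095], [0.095, -0.015, -0.995]] [-0.03844204  0.48965815  1.20984039]
side [[513.0000006548371, 0.0, 316.0205766548555], [0.0, 513.0000006548371, 196.72131415213747], [0.0, 0.0, 1.0]] [[-0.979, -0.206, 0.002], [-0.126, 0.591, -0.797], [0.163, -0.78, -0.604]] [0.49425715 0.13094046 1.64075392]
{'clock': 0.1, 'q': array([ 1.20398424,  0.39910351,  0.04503092,  1.53774797, -0.01871438,
        1.20688606, -0.05076368]), 'dq': array([-0.00085807, -0.00038992, -0.00134536, -0.00154402,  0.00194806,
       -0.00044452, -0.00077361]), 'joint_efforts': array([ 3.77358912e-03, -4.76261115e+01,  1.37023173e+00, -2.54950261e+01,
        1.20317802e-02,  5.06563811e-03,  1.08035671e-06]), 'position': array([ 0.17188776, -0.62627861,  0.23037929]), 'orientation': array([-1.32309357,  1.01069048, -1.00830821]), 'wrist_force': array([-0.36126643,  0.96805054,  0.46362079]), 'moment': array([-0.0353589 , -0.0070144 , -0.02522633]), 'width': 1.003152522117873}
0.0187
[[ 0.265 -0.001  0.964]
 [-0.964  0.002  0.265]
 [-0.002 -1.    -0.   ]]
```

View pics/top0.png

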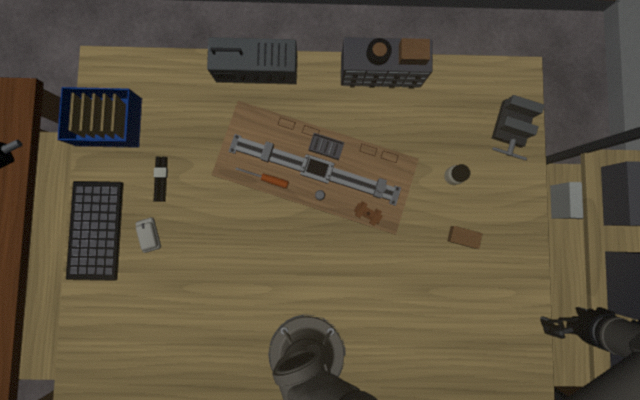

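View pics/side0.png

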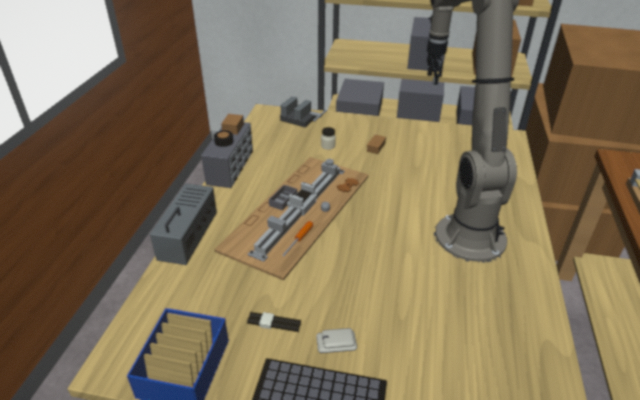

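The top view shows the rail running from about (233,145) to (397,193), with the saddle near (318,168). I'll zoom in to identify the stops.

```bash
python3 - <<'E'
import numpy as np,cv2
t=np.load("top.npz")["img"][95:240,205:425,::-1];s=np.load("side.npz")["img"][145:285,210:380,::-1]
a=cv2.resize(t,(455,300),interpolation=cv2.INTER_CUBIC)
a=cv2.resize(t,(790,520),interpolation=cv2.INTER_CUBIC);b=cv2.resize(s,(728,600),interpolation=cv2.INTER_CUBIC)
f=lambda x:np.clip(x*1.6,0,255).astype('u1')
cv2.imwrite("pics/t1.png",f(a));cv2.imwrite("pics/s1.png",f(b))
E
```

```text
(no output)
```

View pics/t1.png

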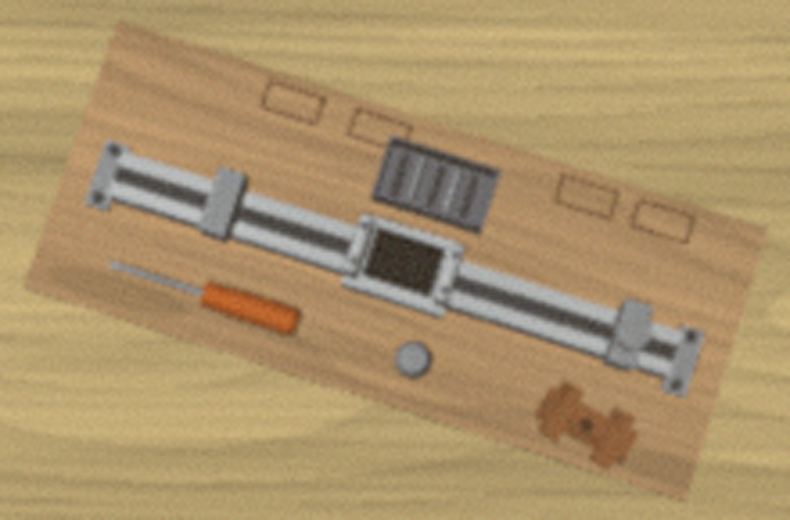

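View pics/s1.png

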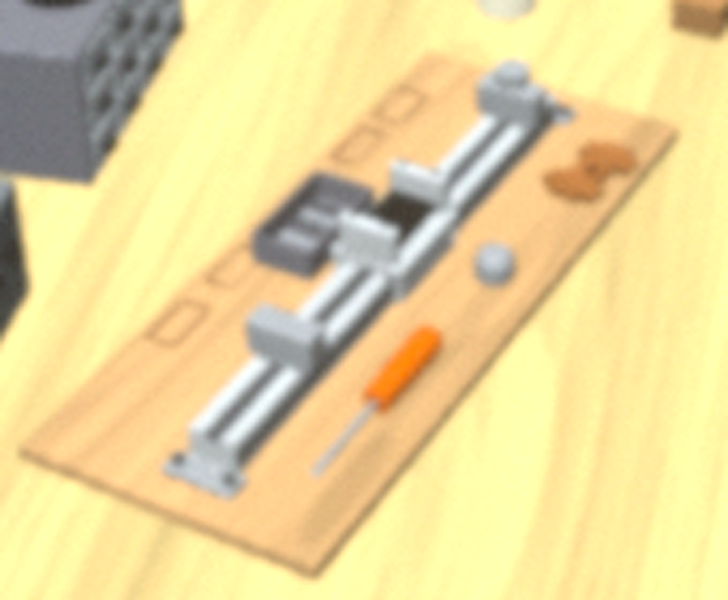

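The marked stop, with the round screw, is at the right end in the top view, about (381,187), which is -y in the world frame. The saddle is near (317,168). Next I'll measure with depth.

```bash
python3 - <<'E'
from h import *
c=dict(np.load("top.npz"));P=cloud(c);img=c["img"].astype(int)
def ray(u,v,z):
    a=world(c,u,v,1.0);o=-c["R"].T@c["t"];return o+(a-o)*(z-o[2])/(a[2]-o[2])
pad=ray(317,168,.066);print("pad",pad,P[168,317]); print("mark",ray(380.8,187,.08),P[186,381],"plain",ray(267,151.5,.074),P[151,267])
print("railends",ray(205+105/3.59,95+175/3.59,.03),ray(205+682/3.59,95+360/3.59,.03))
# dark pad pixels
R_=np.s_[150:185,300:336]
m=np.zeros(img.shape[:2],bool);m[R_]=(img[R_].sum(-1)<110)
n,l,s,ce=cv2.connectedComponentsWithStats(m.astype('u1'));i=1+s[1:,4].argmax();print(s[i],ce[i],ray(*ce[i],.066),np.median(P[l==i],0))
pts=np.argwhere(l==i)[:,::-1].astype(np.float32);W=np.array([ray(u,v,.066)[:2] for u,v in pts]);print(cv2.minAreaRect((W*1000).astype(np.float32)))
# rail fit: points with z .035-.048 near
Q=P.reshape(-1,3);ok=(c["depth"].ravel()>0)&(Q[:,2]>.066)&(Q[:,2]<.11)&(np.hypot(*(Q[:,:2]-pad[:2]).T)<.28)
print(ok.sum());
for lab in [ok]:
    A=Q[ok];d=A[:,:2]-pad[:2]
    ang=np.deg2rad(-16.);
ok=(c["depth"].ravel()>0)&(Q[:,2]>.034)&(Q[:,2]<.05)&(np.hypot(*(Q[:,:2]-pad[:2]).T)<.28)
A=Q[ok]
for _ in range(6):
    vx,vy,x0,y0=cv2.fitLine(A[:,:2].astype(np.float32),cv2.DIST_HUBER,0,.01,.01).ravel();r=(A[:,0]-x0)*vy-(A[:,1]-y0)*vx;A=A[abs(r)<.03]
print("rail",vx,vy,x0,y0,len(A),np.rad2deg(np.arctan2(vy,vx)))
E
```

```text
pad [ 0.55613155 -0.0208113   0.066     ] [ 0.55545119 -0.02077585  0.07039867]
mark [ 0.50116299 -0.2094879   0.08      ] [ 0.50264667 -0.20781724  0.09327812] plain [0.60147159 0.12860459 0.074     ] [0.60312057 0.12873608 0.07326672]
railends [0.63219671 0.2352753  0.03      ] [ 0.48194215 -0.26156546  0.03      ]
[307 160  21  16 194] [317.00515464 167.56701031] [ 0.55743723 -0.02080366  0.066     ] [ 0.55768716 -0.0207646   0.06634286]
((557.6565551757812, -20.776546478271484), (51.95036697387695, 35.288997650146484), 72.6427001953125)
625
rail 0.2919236 0.95644164 0.56132543 -0.006321726 1541 73.02684
```

>>> {"fn": "carry_out", "kwargs": {"increments": [[0, 0, 0, 6.5], [0, 0, 0, 6.5], [0, 0, 0, 6.5], [0, 0, 0, 6.5], [0, 0, 0, 6.5], [0, 0, 0, 0]], "claw": -1, "newtons": 40}}

```text
clock: 0.6
position: [0.171, -0.6239, 0.2264]
orientation: [-1.034, 1.453, -1.437]
wrist_force: [-0.2, -0.2, -0.6]
width: 0.143
```

>>> {"fn": "carry_out", "kwargs": {"increments": [[-36, 0, 10, 0], [-36, 0, 10, 0], [-36, 0, 10, 0], [-36, 0, 10, 0], [-36, 0, 10, 0], [-36, 0, 10, 0], [-36, 0, 10, 0], [-36, 0, 10, 0], [-36, 0, 10, 0], [0, 0, 0, 0]]}}

```text
clock: 1.43
position: [0.3607, -0.3323, 0.2227]
orientation: [-1.053, 1.44, -1.416]
wrist_force: [0.1, 0.5, 1.2]
width: 0.001
```

```bash
cat > rel.py <<'E'
from h import *
from scipy.spatial.transform import Rotation as R
def rel(tgt):
    o=manip.get_obs();M=R.from_rotvec(o["orientation"]).as_matrix()
    print("t",o["clock"],"pos",o["position"].round(4),"F",o["wrist_force"].round(1),"w",round(o["width"],2))
    print(M.round(3).tolist()); print("xyaw",np.rad2deg(np.arctan2(M[1,0],M[0,0])),"want -107.0")
    print("to go tool mm",(M.T@(np.array(tgt)-o["position"])*1000).round(1))
E
python3 -c "
from rel import *
rel([.555,-.029,.12])"
```

```text
t 1.4333 pos [ 0.3607 -0.3323  0.2227] F [0.1 0.5 1.2] w 0.0
[[-0.297, -0.009, 0.955], [-0.955, 0.01, -0.297], [-0.007, -1.0, -0.012]]
xyaw -107.2880687898784 want -107.0
to go tool mm [-346.6  103.9   96.6]
```

>>> {"fn": "carry_out", "kwargs": {"increments": [[-36, 0, 10, 0], [-36, 0, 10, 0], [-36, 0, 10, 0], [-36, 0, 10, 0], [-36, 0, 10, 0], [-36, 0, 10, 0], [-36, 0, 10, 0], [-36, 0, 10, 0], [-36, 0, 10, 0], [0, 0, 0, 0]]}}

```text
clock: 2.27
position: [0.5426, -0.0386, 0.2222]
orientation: [-1.07, 1.418, -1.396]
wrist_force: [0.5, 1.3, 0.8]
width: 0.001
```

```bash
python3 -c "
from rel import *
rel([.555,-.029,.12])"
```

```text
t 2.2667 pos [ 0.5426 -0.0386  0.2222] F [0.5 1.3 0.8] w 0.0
[[-0.269, -0.009, 0.963], [-0.963, 0.009, -0.269], [-0.006, -1.0, -0.011]]
xyaw -105.58305361979296 want -107.0
to go tool mm [-11.9 102.2  10.4]
```

>>> {"fn": "carry_out", "kwargs": {"increments": [[-6, 25, 6, 1.5], [-6, 25, 6, 0], [0, 25, 0, 0], [0, 25, 0, 0], [0, 10, 0, 0], [0, 0, 0, 0]]}}

```text
clock: 2.77
position: [0.5605, -0.0257, 0.1094]
orientation: [-1.063, 1.417, -1.399]
wrist_force: [-0.3, 0.1, 0.3]
width: 0.001
```

```bash
python3 - <<'E'
from rel import *
rel([.555,-.029,.09])
a=snap("top")["img"][120:220,260:400,::-1];b=snap("side")["img"][150:260,250:370,::-1]
b=cv2.resize(b,(436,400),interpolation=3);a=cv2.resize(a,(364,260),interpolation=3)
a=cv2.copyMakeBorder(a,0,140,0,0,0)
cv2.imwrite("pics/c.png",np.clip(np.hstack([a,b])*1.5,0,255))
E
```

```text
t 2.7667 pos [ 0.5605 -0.0257  0.1094] F [-0.3  0.1  0.3] w 0.0
[[-0.271, -0.004, 0.963], [-0.963, 0.01, -0.271], [-0.009, -1.0, -0.006]]
xyaw -105.71481618154546 want -107.0
to go tool mm [ 4.9 19.4 -4.3][ WARN:0@4.377] global loadsave.cpp:1063 imwrite_ Unsupported depth image for selected encoder is fallbacked to CV_8U.
```

View pics/c.png

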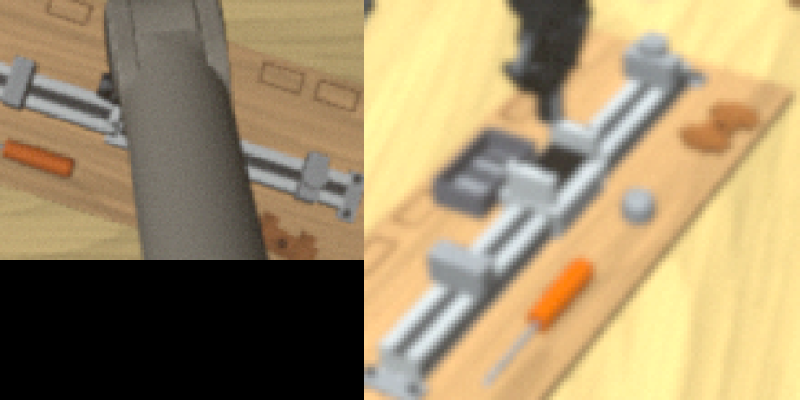

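The fingertip stands above the gap, just clear of the marked-side wall. I'll lower it to just above the pad.

>>> {"fn": "carry_out", "kwargs": {"increments": [[2, 10, -3, 1.2], [1, 10, -2, 0], [0, 8, 0, 0], [0, 5, 0, 0], [0, 0, 0, 0]]}}

```text
clock: 3.28
position: [0.5595, -0.0285, 0.0809]
orientation: [-1.039, 1.424, -1.422]
wrist_force: [0.1, -0.6, -0.1]
width: -0.0
```

```bash
python3 -c "
from rel import *
rel([.555,-.029,.066])
from h import *
c=snap('side');p=cloud(c);T=np.array([.555,-.029]);s=np.array([-.292,-.9564]);n=np.array([.9564,-.292])
q=p[150:260,250:370].reshape(-1,3);d=q[:,:2]-np.array([.557,-.0208]);a=d@s;b=d@n
k=(abs(b)<.05)&(abs(a)<.07)&(q[:,2]>.09)&(q[:,2]<.12);print('finger along rail',np.percentile(a[k],[2,50,98]),'across',np.percentile(b[k],[2,50,98]),k.sum())
k=(abs(b)<.03)&(abs(a)<.07)&(q[:,2]>.078)&(q[:,2]<.089);print(np.histogram(a[k],np.arange(-.07,.071,.005)))
"
```

```text
t 3.2833 pos [ 0.5595 -0.0285  0.0809] F [ 0.1 -0.6 -0.1] w -0.0
[[-0.295, 0.01, 0.956], [-0.956, 0.009, -0.295], [-0.011, -1.0, 0.007]]
xyaw -107.13892083506013 want -107.0
to go tool mm [ 1.9 14.9 -4.3]
finger along rail [-0.04389683 -0.00130065  0.03571263] across [-0.01116524 -0.00118483  0.0135649 ] 58
(array([ 0,  0,  0,  0,  8, 22, 20,  8,  1,  0,  0,  0,  0,  0,  3,  2,  1,
        0,  0,  0,  9, 14, 11,  3,  0,  0,  0,  0]), array([-7.00000000e-02, -6.50000000e-02, -6.00000000e-02, -5.50000000e-02,
       -5.00000000e-02, -4.50000000e-02, -4.00000000e-02, -3.50000000e-02,
       -3.00000000e-02, -2.50000000e-02, -2.00000000e-02, -1.50000000e-02,
       -1.00000000e-02, -5.00000000e-03,  5.55111512e-17,  5.00000000e-03,
        1.00000000e-02,  1.50000000e-02,  2.00000000e-02,  2.50000000e-02,
        3.00000000e-02,  3.50000000e-02,  4.00000000e-02,  4.50000000e-02,
        5.00000000e-02,  5.50000000e-02,  6.00000000e-02,  6.50000000e-02,
        7.00000000e-02]))
```

>>> {"fn": "carry_out", "kwargs": {"increments": [[0, 6, -2, 0], [0, 4, -2, 0], [0, 3, 0, 0], [0, 2, 0, 0]]}}

```text
clock: 3.67
position: [0.5569, -0.0269, 0.0661]
orientation: [-1.036, 1.421, -1.423]
wrist_force: [-0.5, 0.5, 0.6]
width: -0.001
```

>>> {"fn": "carry_out", "kwargs": {"increments": [[0, 2, 0, 0], [0, 2, 0, 0]]}}

```text
clock: 3.83
position: [0.557, -0.027, 0.0627]
orientation: [-1.037, 1.421, -1.423]
wrist_force: [-2.7, 0.5, 7.1]
width: 0.001
```

>>> {"fn": "carry_out", "kwargs": {"increments": [[0, 2, 0, 0], [0, 2, 0, 0]]}}

```text
clock: 4.0
position: [0.5572, -0.0267, 0.0609]
orientation: [-1.037, 1.422, -1.424]
wrist_force: [-7.0, 1.8, 21.6]
width: 0.0
```

>>> {"fn": "carry_out", "kwargs": {"increments": [[2, 1.5, 0, 0], [3, 1.5, 0, 0], [4, 1.5, 0, 0]]}}

```text
clock: 4.25
position: [0.5559, -0.0308, 0.0611]
orientation: [-1.035, 1.422, -1.419]
wrist_force: [-3.3, 2.3, 10.3]
width: -0.0
```

>>> {"fn": "carry_out", "kwargs": {"increments": [[4, 1.5, 0, 0], [4, 1.5, 0, 0], [4, 1.5, 0, 0]]}}

```text
clock: 4.5
position: [0.5536, -0.0383, 0.061]
orientation: [-1.033, 1.421, -1.416]
wrist_force: [-3.4, 2.5, 11.6]
width: 0.004
```

>>> {"fn": "carry_out", "kwargs": {"increments": [[5, 1.8, 0, 0], [6, 1.8, 0, 0], [6, 1.8, 0, 0], [6, 1.8, 0, 0], [6, 1.8, 0, 0], [6, 1.8, 0, 0]]}}

```text
clock: 5.0
position: [0.5461, -0.0632, 0.061]
orientation: [-1.028, 1.42, -1.407]
wrist_force: [-4.5, 2.4, 13.3]
width: -0.0
```

>>> {"fn": "carry_out", "kwargs": {"increments": [[6, 1.8, 0, 0], [6, 1.8, 0, 0], [6, 1.8, 0, 0], [6, 1.8, 0, 0], [6, 1.8, 0, 0], [6, 1.8, 0, 0]]}}

```text
clock: 5.5
position: [0.5377, -0.0907, 0.061]
orientation: [-1.025, 1.421, -1.4]
wrist_force: [-4.6, 3.0, 14.4]
width: -0.001
```

```bash
python3 - <<'E'
from rel import *
rel([.517,-.152,.061])
b=snap("side")["img"][150:260,250:370,::-1]
cv2.imwrite("pics/d.png",np.clip(cv2.resize(b,(654,600),interpolation=3)*1.5,0,255).astype('u1'))
E
```

```text
t 5.5 pos [ 0.5377 -0.0907  0.061 ] F [-4.6  3.  14.4] w -0.0
[[-0.284, 0.019, 0.959], [-0.958, 0.029, -0.284], [-0.033, -0.999, 0.01]]
xyaw -106.50229574842307 want -107.0
to go tool mm [64.7 -2.2 -2.4]
```

View pics/d.png

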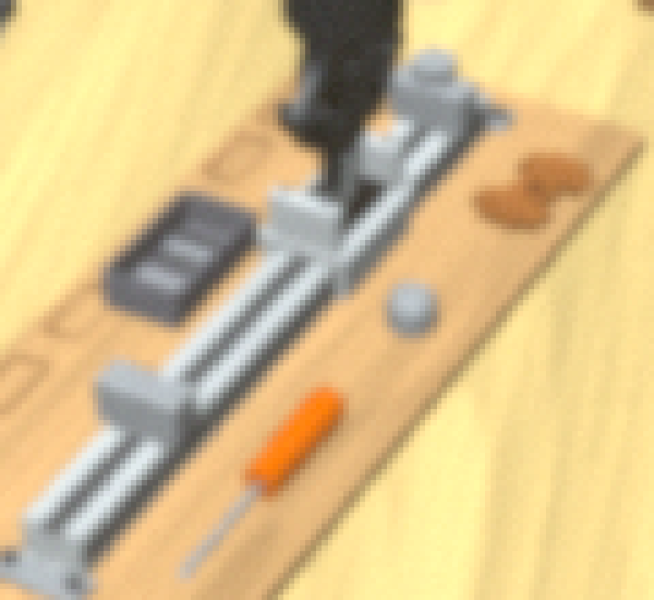

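The finger carries the saddle by friction with the pad held down. I'll keep going.

>>> {"fn": "carry_out", "kwargs": {"increments": [[6, 1.8, -0.5, 0.5], [6, 1.8, -0.5, 0], [6, 1.8, 0, 0], [6, 1.8, 0, 0], [6, 1.8, 0, 0], [6, 1.8, 0, 0], [6, 1.8, 0, 0], [6, 1.8, 0, 0]]}}

```text
clock: 6.22
position: [0.5259, -0.1295, 0.061]
orientation: [-1.016, 1.428, -1.4]
wrist_force: [-4.8, 2.9, 15.7]
width: -0.001
```

>>> {"fn": "carry_out", "kwargs": {"increments": [[5, 1.8, 0, 0], [4, 1.8, 0, 0], [4, 1.8, 0, 0], [4, 1.8, 0, 0]]}}

```text
clock: 6.55
position: [0.5218, -0.1431, 0.061]
orientation: [-1.016, 1.429, -1.398]
wrist_force: [-5.5, 3.6, 15.4]
width: 0.001
```

>>> {"fn": "carry_out", "kwargs": {"increments": [[4, 1.8, 0, 0], [4, 1.8, 0, 0], [4, 1.8, 0, 0]]}}

```text
clock: 6.8
position: [0.5189, -0.1524, 0.061]
orientation: [-1.015, 1.43, -1.395]
wrist_force: [-4.9, 2.1, 15.4]
width: 0.001
```

>>> {"fn": "carry_out", "kwargs": {"increments": [[4, 1.8, 0, 0], [4, 1.8, 0, 0], [4, 1.8, 0, 0]]}}

```text
clock: 7.05
position: [0.5163, -0.1612, 0.061]
orientation: [-1.015, 1.432, -1.393]
wrist_force: [-1.6, 8.8, 13.7]
width: 0.006
```

>>> {"fn": "carry_out", "kwargs": {"increments": [[3, 1.8, 0, 0], [3, 1.8, 0, 0], [3, 1.8, 0, 0]]}}

```text
clock: 7.3
position: [0.5164, -0.161, 0.0611]
orientation: [-1.008, 1.434, -1.383]
wrist_force: [-4.5, 6.4, 14.9]
width: 0.002
```

```bash
python3 - <<'E'
from rel import *
rel([.5164,-.161,.061])
c=snap("side");b=c["img"][150:230,290:370,::-1]
cv2.imwrite("pics/e.png",np.clip(cv2.resize(b,(600,600),interpolation=3)*1.5,0,255).astype('u1'))
E
```

```text
t 7.3 pos [ 0.5164 -0.161   0.0611] F [-4.5  6.4 14.9] w 0.0
[[-0.286, 0.02, 0.958], [-0.957, 0.051, -0.286], [-0.055, -0.998, 0.005]]
xyaw -106.61817597198227 want -107.0
to go tool mm [ 0.   0.1 -0. ]
```

View pics/e.png

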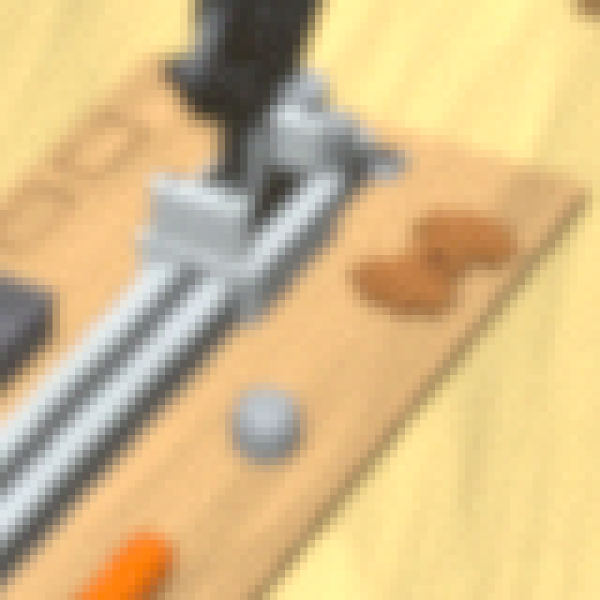

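The saddle is against the thumbscrew block: it travelled about 139 mm, 138 mm was expected, and the force along the rail has risen. I'll let the pad up gently.

>>> {"fn": "carry_out", "kwargs": {"increments": [[1, 1, 0, 0], [0.5, 0, 0, 0], [0, -2, 0, 0], [0, -3, 0, 0], [0, -4, 0, 0], [0, -5, 0, 0]]}}

```text
clock: 7.85
position: [0.5163, -0.1611, 0.0777]
orientation: [-1.009, 1.434, -1.38]
wrist_force: [1.1, -0.3, 0.4]
width: -0.003
```

>>> {"fn": "carry_out", "kwargs": {"increments": [[-1, -15, 0, 0], [-1, -20, 0, 0], [0, -30, 0, 0], [0, -30, 0, 0], [0, -30, 0, 0], [20, -10, -20, 0], [35, 0, -10, 0], [35, 0, -10, 0], [35, 0, -10, 0], [35, 0, -10, 0]]}}

```text
clock: 8.68
position: [0.4167, -0.2986, 0.2141]
orientation: [-1.013, 1.411, -1.368]
wrist_force: [-0.1, 0.2, -0.1]
width: 0.001
```

>>> {"fn": "carry_out", "kwargs": {"increments": [[35, 0, -10, 0], [35, 0, -10, 0], [35, 0, -10, 0], [35, 0, -10, 0], [0, 0, 0, 0], [0, 0, 0, 0]]}}

```text
clock: 9.18
position: [0.3297, -0.4369, 0.2063]
orientation: [-1.009, 1.417, -1.383]
wrist_force: [0.8, 0.9, 0.5]
width: 0.003
```

```bash
python3 - <<'E'
from rel import *
rel([.5,-.2,.2])
c=snap("top");P=cloud(c)
cv2.imwrite("pics/f.png",np.clip(cv2.resize(c["img"][95:240,205:425,::-1],(790,520),interpolation=3)*1.6,0,255).astype('u1'))
s=np.array([-.2919,-.9564]);n=np.array([.9564,-.2919]);q=P.reshape(-1,3);d=q[:,:2]-[.5575,-.0208];a=d@s;b=d@n
for lo,hi in((.055,.1),):
    k=(abs(b)<.02)&(q[:,2]>lo)&(q[:,2]<hi)&(a>.05)&(a<.25);o=np.argsort(a[k]);print(np.c_[a[k][o],q[k][o,2]][::4].round(3).tolist())
E
```

```text
t 9.1833 pos [ 0.3297 -0.4369  0.2063] F [0.8 0.9 0.5] w 0.0
[[-0.275, 0.03, 0.961], [-0.96, 0.047, -0.276], [-0.053, -0.998, 0.016]]
xyaw -106.00402349940669 want -107.0
to go tool mm [-273.9   22.4   98.1]
[[0.095, 0.087], [0.095, 0.066], [0.096, 0.086], [0.097, 0.086], [0.097, 0.087], [0.098, 0.084], [0.099, 0.084], [0.1, 0.086], [0.101, 0.086], [0.101, 0.083], [0.102, 0.085], [0.103, 0.084], [0.104, 0.087], [0.105, 0.084], [0.106, 0.085], [0.11, 0.063], [0.111, 0.067], [0.111, 0.07], [0.112, 0.065], [0.113, 0.065], [0.114, 0.064], [0.115, 0.066], [0.116, 0.062], [0.117, 0.064], [0.118, 0.065], [0.119, 0.063], [0.119, 0.069], [0.12, 0.064], [0.121, 0.064], [0.122, 0.062], [0.123, 0.064], [0.124, 0.064], [0.125, 0.068], [0.126, 0.067], [0.126, 0.07], [0.127, 0.067], [0.128, 0.065], [0.129, 0.067], [0.13, 0.068], [0.131, 0.068], [0.132, 0.063], [0.133, 0.064], [0.134, 0.069], [0.135, 0.066], [0.136, 0.068], [0.137, 0.065], [0.138, 0.07], [0.139, 0.062], [0.139, 0.065], [0.14, 0.065], [0.141, 0.065], [0.142, 0.064], [0.143, 0.067], [0.144, 0.068], [0.145, 0.068], [0.146, 0.065], [0.1
[... 434 characters left out ...]
061], [0.173, 0.057], [0.173, 0.075], [0.173, 0.083], [0.174, 0.086], [0.175, 0.084], [0.176, 0.087], [0.177, 0.086], [0.178, 0.083], [0.179, 0.086], [0.179, 0.083], [0.18, 0.088], [0.181, 0.087], [0.182, 0.086], [0.183, 0.087], [0.183, 0.088], [0.185, 0.087], [0.186, 0.088], [0.187, 0.089], [0.188, 0.09], [0.189, 0.069], [0.19, 0.073], [0.19, 0.091], [0.191, 0.089], [0.192, 0.086], [0.193, 0.095], [0.193, 0.071], [0.195, 0.088], [0.195, 0.091], [0.196, 0.092], [0.197, 0.093], [0.198, 0.09], [0.199, 0.074], [0.199, 0.091], [0.201, 0.088], [0.201, 0.09], [0.202, 0.09], [0.203, 0.086], [0.204, 0.09], [0.205, 0.093], [0.205, 0.086], [0.207, 0.07], [0.208, 0.088], [0.209, 0.092], [0.211, 0.088]]
```

View pics/f.png

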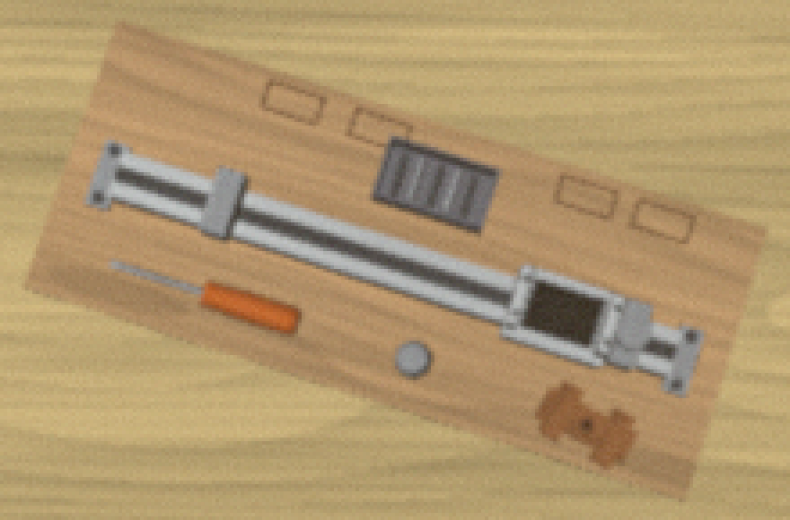

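```bash
python3 -c "
from plant import manip
print(manip.close_job())"
```

```text
the job is handed in; nothing more can be done
None
```

The slider now rests against the end stop with the thumbscrew, the pad is back up, and the job is handed in at about 9 s on the clock. The verdict is not reported.

- **How it was done:** With the gripper shut, I pressed the pad fully down (tip height about 61 mm). I held it there with about 10–22 N while moving the saddle about 140 mm along the rail. The fingertip carried the saddle by friction on the pad, so it did not need to push the end wall. The saddle then stopped against the block, and I lifted straight up and moved clear.
- **Contact with the stop:** The finger stalled with the force along the rail rising. Afterwards depth put the saddle's middle at about 140 mm of travel, where about 138 mm was expected. The last top picture shows no visible gap, but a gap under about 2 mm could not be seen in the pictures.
- **Pad and surroundings:** The pad top reads about 66 mm again, so it is up. The tray, screwdriver, nut and plywood part look unmoved in that picture. I did not recheck the other loose things, which the arm never went near at low height. The wrist force is near zero.
- **Small deviation:** The tool tilted about 3° during the push, with no effect I could see. No check disagreed.

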